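# Pin-gauge two turned sleeves and scrap the tight one

## Task

Check the two turned sleeves lying in the gauge fixture: slide each along its cradle onto the pin in front of it, as far as it will go. Once both have been tried, leave the one that fits fully home on its pin, against the end block, and take the one that stopped at the pin's tip out of its cradle and put it in the steel scrap tray. Leave the scriber where it lies, between the cradles.

Things in the scene. Friction and masses are not known exactly. Their poses are not given: they have to be found in the camera images.
- gauge: fixed steel fixture: base plate 250 x 200 x 12 mm, an end block across its far end (face at x = +85 mm, 35 mm thick, top 80 mm up), two cradles along x at y = +55 and -55 mm, each two 12 mm rods 36 mm apart with tops 24 mm up. Over each cradle a pin 30 mm in diameter, 55 mm long, sticks out of the block along -x. Origin: centre of the plate's underside, on the bench; +x towards the block
- home_left (a point): point on the axis of the pin in the cradle at y = +55 mm, in the face of the end block, 44.5 mm above the bench: a sleeve fully home has its mouth here
- home_right (a point): the same point for the cradle at y = -55 mm
- tip_left (a point): centre of the tip of the pin in the cradle at y = +55 mm: a sleeve too tight for the pin stops with its mouth here
- tip_right (a point): the same point for the cradle at y = -55 mm
- sleeve_a: turned aluminium blind sleeve, 0.3 kg, lying in either cradle, axis 44.5 mm above the bench. Round body 52 mm in diameter, 70 mm long, with a bore 60 mm deep; on its closed end a solid stub 24 mm in diameter, 20 mm long (90 mm overall). Origin: centre of the open mouth; +x along the axis out of the mouth, to the pin. Both look alike outside: whether the bore clears the pin shows only by trying
- sleeve_b: turned aluminium blind sleeve, 0.3 kg, lying in either cradle, axis 44.5 mm above the bench. Round body 52 mm in diameter, 70 mm long, with a bore 60 mm deep; on its closed end a solid stub 24 mm in diameter, 20 mm long (90 mm overall). Origin: centre of the open mouth; +x along the axis out of the mouth, to the pin. Both look alike outside: whether the bore clears the pin shows only by trying
- sleeve_a_middle (a point): centre of the round body of sleeve_a, on its axis, 35 mm behind the mouth
- sleeve_b_middle (a point): centre of the round body of sleeve_b, on its axis, 35 mm behind the mouth
- scrap_tray: empty open steel scrap tray, fixed to the bench, 170 (x) x 150 (y) x 40 mm high, walls and floor 3 mm; to the left or right of the fixture (on the other side stands a yellow box of finished parts). Origin at the centre of its underside; z up
- scriber: steel scriber lying along the fixture on its base plate, midway between the two cradles: a dark rod 10 mm in diameter, 110 mm long, with a thin 20 mm point at +x; top 22 mm above the bench. Origin: middle of the rod's underside, 12 mm above the bench
Things that resemble listed ones, but are neither listed nor needed, are in the scene too. What is shaped like the sleeve_a but brown is not meant. Leave any purple look-alike of the sleeve_b alone.

How it is judged:
By the outcome, as a careful person would: the job done as asked, in the order asked, and still so for the second after the job is handed in, with the robot touching nothing.
It also fails if it takes over 64 s, if anything falls off the work surface, if the arm or the gripper's body presses on something with over 40 N, if the wrist force passes 120 N, or if a joint passes its speed limit or range.

## Robot

A 6-joint arm with a two-finger parallel gripper is mounted at the origin on the work surface. World frame = base frame: x ahead of the robot, y to its left, z up, the work surface at z = 0. Lengths are in mm, angles in rad, forces in N, time in s.
With the tool pointing down it reaches from about 300 to 775 mm from the base axis. Payload 14.6 kg.
Tool frame: the origin (TCP) lies at the very end of the fingers, on their centre line; the grasp point (between the pads) lies 19 mm behind it; z points along the fingers, y is the line along which they close (so a half turn about z gives the same grasp; the last joint's range is limited). The gripper opens to 94 mm and grips with 3 to 60 N. Pads are 16 mm wide; open, the fingers measure 119 mm over their backs; the gripper's body (75 mm by 177 mm) begins 78 mm behind the grasp point.
Start: joints at [1.045, 0.3, 1.521, -0, 1.321, -0.067], TCP at [243.576, 493.113, 205.446] pointing down, gripper open.
Joint ranges: [-3.03, 3.03], [-0.79, 2.21], [0.23, 2.52], [-1.04, 4.18], [0, 3.07], [-2.55, 2.55]. Speed limits (rad/s): [2.22, 2.22, 2.57, 3.14, 3.14, 3.14].

## Interface

Orientations are given as [roll, pitch, yaw] about the fixed x, y, z axes, in that order (R = Rz(yaw) Ry(pitch) Rx(roll)).
In Python, from cell import manip gives the robot as it stands.
- The arm moves only by the tool servo_tool, never from a script. Its argument "rows" is a list of rows, each a list of 7 numbers: the turn, a rotation vector about the world's x, y, z in degrees, then the shift along the world's x, y, z in mm, then the closure, from 0 (fully open) to 1 (shut). In form: [[rx, ry, rz, dx, dy, dz, fingers], ...]. A call has 1 to 20 rows; each row shifts and turns the commanded pose from where the row before left it; what a row does not reach is not made up. A row lasts 1/8 s, in which the tool goes at most 62.5 mm and 10.7 degrees, less where a joint would pass 70% of its speed; a pose out of reach is approached as far as the arm can. A call with a gripper value outside its range is refused whole. The fingers move at their own pace and stop on an object; "grip_force" is the grip in N (left out, the last holds). Time passes only in rows, so rows that do not move let the fingers close. It gives the time, the measured TCP pose, the force, the opening and the grip force at its end, in the units of the state.
- manip.read_state(): the state, without advancing time (a new reading comes with each control period).
- manip.camera(name): name is "scene" or "side" or "wrist"; returns the picture (480x640x3 uint8, red, green, blue); there is no depth.
- manip.camera_info(name): a dict with "fx", "fy", "cx", "cy" (pixels), "position" and "rotation" of the camera in the world; the wrist camera has in their place "T_tool_cam" (4x4, takes a point from camera to tool coordinates, whose origin is the TCP and whose axes are the flange's). Camera axes: x right, y down, z forward; pixel columns grow to the right and rows downward; lengths in mm; the calibration is good to about 2 mm. A picture is of the moment at which its call begins: read the wrist's pose just before it. camera_info takes no time and is no camera call.
- manip.sign_off(): hands the job in; it is judged then, once.
The state is a dict: "clock": time; "joints": joint angles; "qd": joint speeds; "effort": joint torques, N m; "eef_pos": TCP position; "eef_rot": TCP orientation; "wrist_force": force on the tool from outside, world axes, zero at the start; "moment": the same for the moment, N m; "finger_gap": finger opening in mm; "finger_force": force on a finger pad.
Only numpy, scipy, OpenCV 4.12 (cv2) and the standard library are available. Lean on these libraries where they do the work, as an engineer would, in place of code of your own. Each camera call takes 0.05 s, during which the arm holds its last target. There are 200 camera calls.

## Working session

There is one attempt and no reset: what is moved stays moved. The work goes in short steps, Python scripts to look and compute and a tool call to move; the robot and the scene stay as the last step left them, time stands still between calls to the robot, and variables do not carry over. Pictures are saved under pics/ and viewed, at most 10 in all, crops included, and the job is handed in when it is done.

Besides the shell and the picture viewer there is one more tool, called as a command line: name --pt "numbers of a row" for each row, then --argument value for the rest. servo_tool: Moves the arm, as the interface text tells. Its arguments: {"type":"object","properties":{"rows":{"type":"array","items":{"type":"array","items":{"type":"number"}}},"grip_force":{"type":"number"}},"required":["rows"]}

```bash
mkdir -p pics; ls
python3 - <<'E'
from cell import manip
import cv2
s=manip.read_state();print(s)
for n in("scene","side"):
    cv2.imwrite(f"pics/{n}0.png",manip.camera(n)[:,:,::-1]);print(manip.camera_info(n))
print(manip.camera_info("wrist"))
E
```

```text
pics
{'clock': 0.0, 'joints': array([ 1.04542495e+00,  3.00450443e-01,  1.52157876e+00, -6.91779079e-06,
        1.32068023e+00, -6.66037286e-02]), 'qd': array([ 0.00146129, -0.00034786,  0.00083503, -0.00037394,  0.00057128,
       -0.00056675]), 'effort': array([-1.31389224e-04, -5.31805015e+01, -3.52739990e+01,  7.08533311e-02,
        2.43817322e-02, -7.88016428e-05]), 'eef_pos': array([243.44103325, 492.90386917, 204.89863988]), 'eef_rot': array([-3.14047791e+00, -6.76407303e-05,  2.68282668e+00]), 'wrist_force': array([-0.64883136, -0.20877544, -0.63597511]), 'moment': array([-0.03458702, -0.01952536,  0.02957508]), 'finger_force': 0.0, 'finger_gap': 94.03749341106287}
{'fx': 518.273499395355, 'fy': 518.273499395355, 'cx': 325.52726400511654, 'cy': 236.866328100192, 'position': array([ 928.51958252, -423.24135987,  972.15816876]), 'rotation': array([-2.5819932 ,  0.00443937,  0.716207  ])}
{'fx': 609.4488715139049, 'fy': 609.4488715139049, 'cx': 325.63314077840806, 'cy': 239.3212521037758, 'position': array([  52.46388514, -784.98328373,  739.57994189]), 'rotation': array([-2.21185609, -0.00908671, -0.59973717])}
{'fx': 431.77014708707344, 'fy': 431.77014708707344, 'cx': 312.13711257690755, 'cy': 232.28464353070493, 'T_tool_cam': array([[ 9.00968570e-04, -9.60716090e-01, -2.77531590e-01,
         8.16065372e+01],
       [ 9.99999524e-01,  7.61302675e-04,  6.11002199e-04,
         3.00719401e-01],
       [-3.75714101e-04, -2.77532008e-01,  9.60716318e-01,
        -1.78429764e+02],
       [ 0.00000000e+00,  0.00000000e+00,  0.00000000e+00,
         1.00000000e+00]])}
```

View pics/scene0.png

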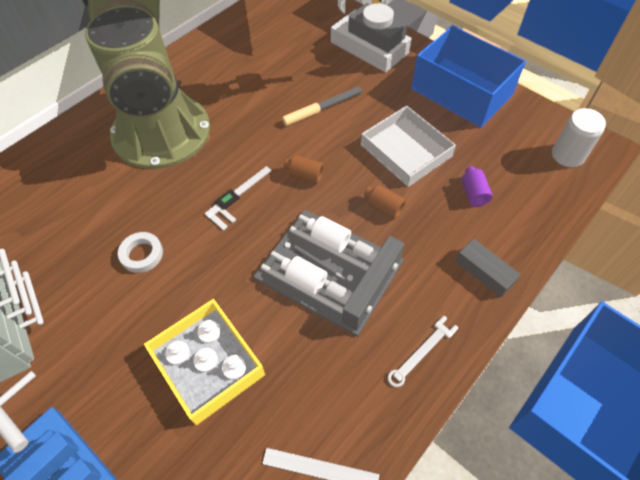

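View pics/side0.png

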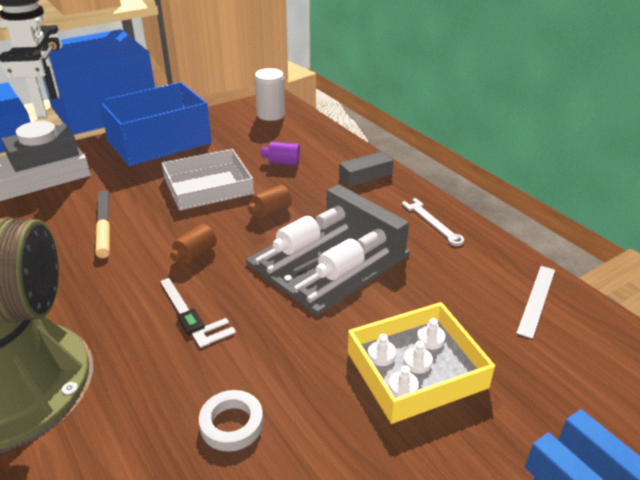

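The two white sleeves lie in the fixture at scene (330,234) and (305,275). These could be mistaken for them: brown (303,168) and (384,200), purple (477,186), and the finished parts in the yellow box (205,350). The scrap tray is the grey one at (408,145). I'll check this in an enlarged crop.

Run:
```python
import cv2,numpy as np
a=cv2.imread("pics/scene0.png")[200:340,245:415]
b=cv2.imread("pics/side0.png")[180:320,240:415]
a=cv2.resize(a,(170*4,140*4),interpolation=cv2.INTER_CUBIC);b=cv2.resize(b,(700,560),interpolation=cv2.INTER_CUBIC)
cv2.imwrite("pics/sc1.png",a);cv2.imwrite("pics/si1.png",b)
```

```text
(no output)
```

View pics/sc1.png

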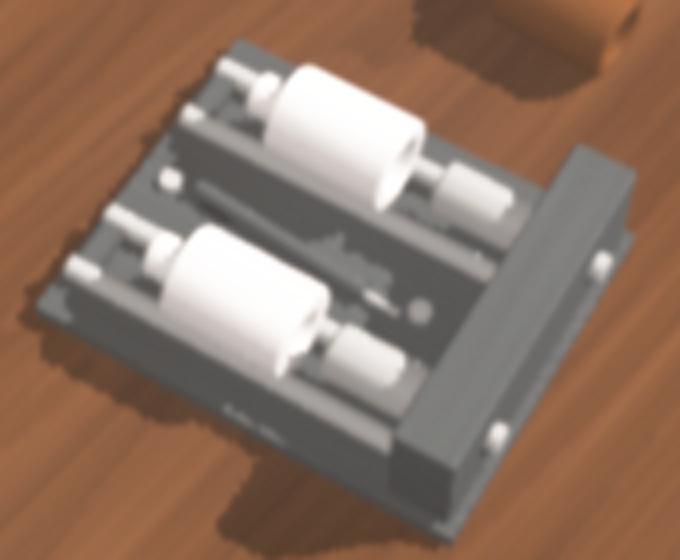

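View pics/si1.png

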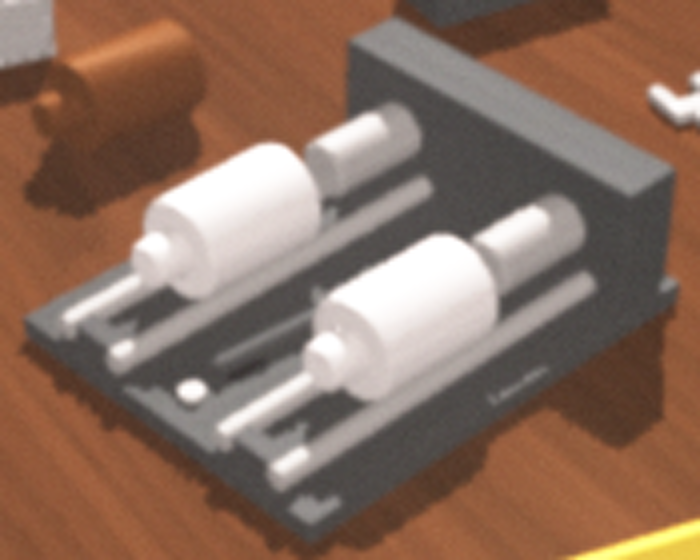

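The crops confirm two white sleeves in the cradles with their mouths facing the pins, and the scriber between them. I'll fit the poses next.

```bash
cat > fit.py <<'E'
from cell import manip
import numpy as np
from scipy.spatial.transform import Rotation as R
from scipy.optimize import least_squares
def proj(n,P):
    c=manip.camera_info(n);q=R.from_euler('xyz',c['rotation']).inv().apply(np.atleast_2d(P)-c['position'])
    return np.c_[c['fx']*q[:,0]/q[:,2]+c['cx'],c['fy']*q[:,1]/q[:,2]+c['cy']]
def w(p,P): return R.from_euler('z',p[2]).apply(P)+[p[0],p[1],0]
E
python3 - <<'E'
from fit import *
sc=lambda u,v:((u+.5)/4-.5+245,(v+.5)/4-.5+200); si=lambda u,v:((u+.5)/4-.5+240,(v+.5)/4-.5+180)
B=lambda W:[[-125,100,12],[-125,-100,12],[85,W,80],[120,W,80],[85,-W,80],[120,-W,80]]
So=np.array([sc(*p) for p in[(240,42),(40,303),(580,147),(635,175),(400,435),(458,467)]])
Sd=np.array([si(*p) for p in[(30,322),(312,528),(350,42),(395,20),(630,192),(672,172)]])
f=lambda p:np.r_[proj("scene",w(p,B(p[3])))-So,proj("side",w(p,B(p[3])))-Sd].ravel()
r=least_squares(f,[550,-50,0,100],x_scale=[100,100,1,100],loss='soft_l1')
print(r.x,r.fun.reshape(-1,2).round(1).tolist())
g=r.x[:3]; np.save("g.npy",g)
# sleeves: stub end in side
for nm,y,e in(("L",55,(150,258)),("R",-55,(322,362))):
    q=least_squares(lambda s:(proj("side",w(g,[[s[0]-90,y,44.5]]))-[si(*e)]).ravel(),[0]);print(nm,q.x,q.fun)
    print("mouth,mid",w(g,[[q.x[0],y,44.5],[q.x[0]-35,y,44.5]]))
X,Y=85,75
T=[[X,Y,40],[X,-Y,40],[-X,-Y,40],[-X,Y,40]]
a=np.array([(405,107),(455,150),(409,184),(361,143)]);b=np.array([(163,165),(240,151),(253,184),(175,207)])
# scene order: identify by trying cyclic orders
for ka in range(4):
  for kb in range(4):
    h=lambda p:np.r_[proj("scene",w(p,T))-np.roll(a,ka,0),proj("side",w(p,T))-np.roll(b,kb,0)].ravel()
    t=least_squares(h,[550,200,g[2]],x_scale=[100,100,1])
    if t.cost<200:print(ka,kb,t.x,t.cost)
E
```

```text
[ 5.86710657e+02 -2.55837486e+01  1.76177053e-01  9.22124405e+01] [[-0.5, -0.6], [-1.5, 1.7], [-1.3, -0.0], [0.4, 0.5], [-1.6, -0.3], [0.3, 0.6], [-1.8, -1.7], [0.2, -1.1], [-0.3, -0.7], [0.6, -1.5], [-0.8, -0.1], [0.7, -2.5]]
L [9.56516086] [0.70543186 1.27542672]
mouth,mid [[586.48806806  30.24136005  44.5       ]
 [552.02983578  24.10701183  44.5       ]]
R [15.23486257] [0.58585102 0.9497274 ]
mouth,mid [[611.34938816 -77.06222926  44.5       ]
 [576.89115588 -83.19657749  44.5       ]]
1 1 [512.26308268 335.91593684   2.95089359] 117.61781403601394Traceback (most recent call last):
  File "<stdin>", line 21, in <module>
    return func(*args, **kwargs)
    result = trf(vector_fun.fun, vector_fun.jac, x0, f0, J0, lb, ub, ftol, xtol,
                 gtol, max_nfev, x_scale, loss_function, tr_solver,
                 tr_options.copy(), verbose, callback=callback_wrapped)
    return trf_no_bounds(
        fun, jac, x0, f0, J0, ftol, xtol, gtol, max_nfev, x_scale,
        loss_function, tr_solver, tr_options, verbose, callback=callback)
    J = jac(x)
    self._update_jac()
    ~~~~
[... 535 characters left out ...]
^^^^^^^^^^^^^^^^^
                             mf)
                             ^^^
    df = [f_eval - f0 for f_eval in f_evals]
                                    ^^^^^^^
    f = np.atleast_1d(self.fun(x, *self.args, **self.kwargs))
                      ~~~~~~~~^^^^^^^^^^^^^^^^^^^^^^^^^^^^^^
    return np.atleast_1d(self.fun(x))
                         ~~~~~~~~^^^
    return self.f(x, *self.args, **self.kwargs)
           ~~~~~~^^^^^^^^^^^^^^^^^^^^^^^^^^^^^^
  File "<stdin>", line 20, in <lambda>
  File "fit.py", line 6, in proj
    c=manip.camera_info(n);q=R.from_euler('xyz',c['rotation']).inv().apply(np.atleast_2d(P)-c['position'])
ValueError: time passes only in moves, steps and waits
```

servo_tool --pt "0 0 2.6 22 -37 3 0" --pt "0 0 2.6 22 -37 3 0" --pt "0 0 2.6 22 -37 3 0" --pt "0 0 2.6 22 -37 3 0" --pt "0 0 2.6 22 -37 3 0" --pt "0 0 2.6 22 -37 3 0" --pt "0 0 2.6 22 -37 3 0" --pt "0 0 2.6 22 -37 3 0" --pt "0 0 2.6 22 -37 3 0" --pt "0 0 2.6 22 -37 3 0" --pt "0 0 2.6 22 -37 3 0" --pt "0 0 2.6 22 -37 3 0" --pt "0 0 2.6 22 -37 3 0" --pt "0 0 2.6 22 -37 3 0" --pt "0 0 0 0 0 0 1" --pt "0 0 0 0 0 0 1"

```text
clock: 2.1
eef_pos: [551.3, -24.6, 247.1]
eef_rot: [3.141, -0.001, -2.966]
wrist_force: [0.1, 0.2, -0.4]
finger_gap: 77.4
finger_force: 0.0
```

Run:
```python
from cell import manip
import cv2,pickle
s=manip.read_state();print(s['clock'],s['eef_pos'],s['eef_rot'],s['finger_gap'],s['joints'])
pickle.dump(s,open("w1.pkl","wb"))
im=manip.camera("wrist")[:,:,::-1];cv2.imwrite("pics/w1.png",im)
```

```text
2.1 [551.25946727 -24.55246958 247.05017613] [ 3.14123322e+00 -7.70000477e-04 -2.96566839e+00] 77.41485455021775 [-1.10948201e-01  2.75877361e-01  1.45492351e+00  1.28495594e-04
  1.41163202e+00 -1.85768907e+00]
```

View pics/w1.png

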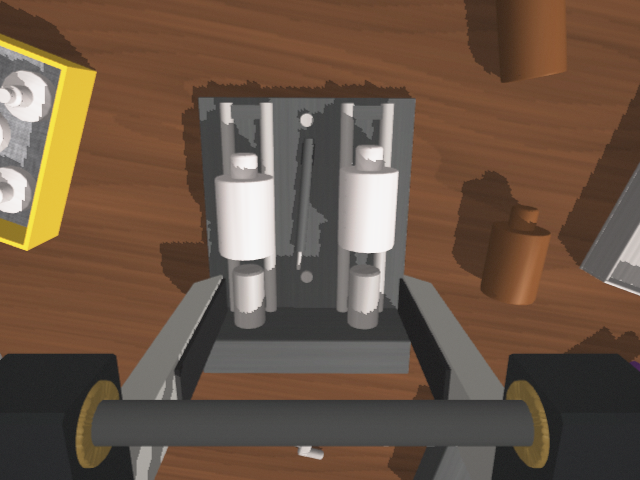

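The wrist view shows both sleeves clearly: y=+55 at about (369,205) and y=-55 at about (245,215). The pins are below them and the scriber is between. I'll enlarge it for measurement.

Run:
```python
import cv2
a=cv2.imread("pics/w1.png")
t=cv2.resize(a[90:190,190:425],None,fx=3.2,fy=3,interpolation=cv2.INTER_CUBIC)
b=cv2.resize(a[236:336,190:425],None,fx=3.2,fy=3,interpolation=cv2.INTER_CUBIC)
cv2.imwrite("pics/w1c.png",cv2.vconcat([t,b]))
```

```text
(no output)
```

View pics/w1c.png

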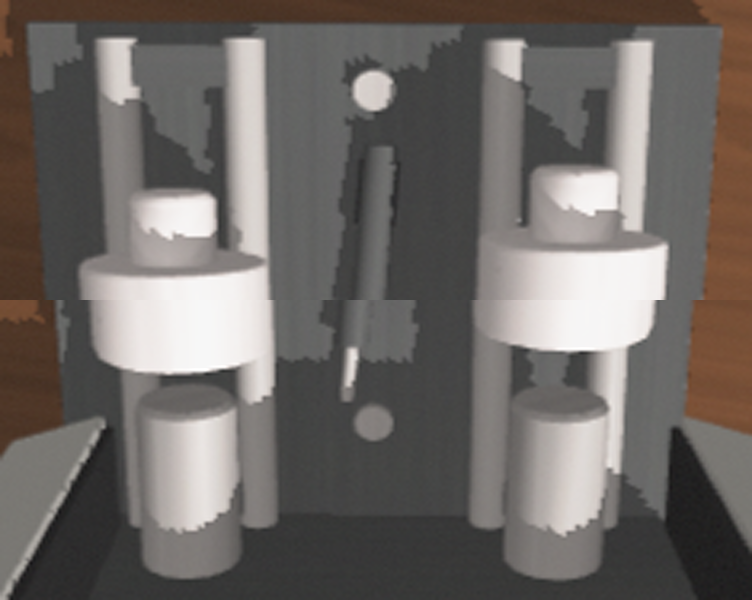

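```bash
cat > fit.py <<'E'
from cell import manip
import numpy as np,pickle,functools
from scipy.spatial.transform import Rotation as R
from scipy.optimize import least_squares
ci=functools.lru_cache(manip.camera_info)
def wcam(s):
    c=ci("wrist");A=np.eye(4);A[:3,:3]=R.from_euler('xyz',s['eef_rot']).as_matrix();A[:3,3]=s['eef_pos'];return A@c['T_tool_cam']
def proj(n,P,s=None):
    c=ci(n)
    if s is None: M=np.eye(4);M[:3,:3]=R.from_euler('xyz',c['rotation']).as_matrix();M[:3,3]=c['position']
    else: M=wcam(s)
    q=(np.atleast_2d(P)-M[:3,3])@M[:3,:3]
    return np.c_[c['fx']*q[:,0]/q[:,2]+c['cx'],c['fy']*q[:,1]/q[:,2]+c['cy']]
def w(p,P): return R.from_euler('z',p[2]).apply(P)+[p[0],p[1],0]
E
python3 - <<'E'
from fit import *
s=pickle.load(open("w1.pkl","rb"))
def c(U,V): return (190+(U+.5)/3.2-.5,(90+(V+.5)/3-.5) if V<300 else 236+(V-299.5)/3-.5)
O=np.array([c(27,22),c(721,25),c(187,401),c(560,404),c(191,577),c(553,577),(208,341),(411,341),c(182,372),c(172,277),c(563,350),c(574,254)])
def P(p):
    W=p[3];a,b=p[4:6]
    return [[-125,-100,12],[-125,100,12],[30,-55,44.5],[30,55,44.5],[85,-55,59.5],[85,55,59.5],[85,-W,80],[85,W,80],[a,-55,70.5],[a-70,-55,70.5],[b,55,70.5],[b-70,55,70.5]]
r=least_squares(lambda p:(proj("wrist",w(p,P(p)),s)-O).ravel(),[586,-25,.17,92,10,10],x_scale=[100,100,1,100,100,100],loss='soft_l1')
print(r.x,r.fun.reshape(-1,2).round(1).tolist());g=r.x[:3];np.save("g.npy",g)
for nm,y,q in(("R",-55,r.x[4]),("L",55,r.x[5])): print(nm,"mid,stubend",w(g,[[q-35,y,44],[q-90,y,44]]).round(1).tolist())
print("dir",np.cos(g[2]),np.sin(g[2]))
a=np.array([(405,107),(455,150),(409,184),(361,143)]);b=np.array([(163,165),(240,151),(253,184),(175,207)])
for X,Y in((85,75),(75,85)):
  T=[[X,Y,40],[X,-Y,40],[-X,-Y,40],[-X,Y,40]]
  for ka in range(4):
   for kb in range(4):
    h=lambda p:np.r_[proj("scene",w(p,T))-np.roll(a,ka,0),proj("side",w(p,T))-np.roll(b,kb,0)].ravel()
    t=least_squares(h,[550,200,0],x_scale=[100,100,1])
    if t.cost<300:print(X,ka,kb,t.x,t.cost,t.fun.round(1))
E
```

```text
[ 5.86183710e+02 -2.22923921e+01  1.77227909e-01  9.11295520e+01
  1.23809296e+01  5.95858460e+00] [[-0.6, 0.6], [1.2, -0.5], [0.6, -0.2], [0.8, -1.2], [-0.5, 1.5], [3.0, 1.4], [-2.6, -0.2], [-2.6, -0.3], [-2.9, 1.3], [-3.5, -0.8], [4.4, 1.6], [4.1, -0.9]]
R mid,stubend [[573.6, -80.4, 44.0], [519.5, -90.1, 44.0]]
L mid,stubend [[547.9, 26.7, 44.0], [493.8, 17.0, 44.0]]
dir 0.9843361982549289 0.17630158480579028
85 0 0 [512.28054756 336.75877331   1.3809591 ] 236.63887760827419 [ 4.3  3.1 -2.6 -4.5 -9.4 -3.6 -3.8 -1.4  5.4 -3.6 -8.7 -1.6  0.5 -0.
 10.3 -8.6]
85 1 1 [512.2630869  335.91593678   2.95089278] 117.61781403503167 [-3.5 -5.6 -1.5  2.8 -2.7  0.2 -3.5 -2.8  4.6 -9.8  2.1 -0.6 -3.2 -0.3
  3.6 -2.9]
85 2 2 [512.28054638 336.75877226  -1.76063332] 236.6388776094581 [-9.4 -3.6 -3.8 -1.4  4.3  3.1 -2.6 -4.5  0.5 -0.  10.3 -8.6  5.4 -3.6
 -8.7 -1.6]
85 3 3 [ 5.12263088e+02  3.35915937e+02 -1.90700010e-01] 117.61781403578064 [-2.7  0.2 -3.5 -2.8 -3.5 -5.6 -1.5  2.8 -3.2 -0.3  3.6 -2.9  4.6 -9.8
  2.1 -0.6]
75 0 0 [512.26308997 335.91593892   1.38009664] 117.6178140344852 [-1.5  2.8 -2.7  0.2 -3.5 -2.8 -3.5 -5.6  2.1 -0.6 -3.2 -0.3  3.6 -2.9
  4.6 -9.8]
75 1 1 [512.28054501 336.75877102   2.951756  ] 236.63887761260108 [-3.8 -1.4  4.3  3.1 -2.6 -4.5 -9.4 -3.6 10.3 -8.6  5.4 -3.6 -8.7 -1.6
  0.5 -0. ]
75 2 2 [512.26308449 335.91593691  -1.76149573] 117.61781403452574 [-3.5 -2.8 -3.5 -5.6 -1.5  2.8 -2.7  0.2  3.6 -2.9  4.6 -9.8  2.1 -0.6
 -3.2 -0.3]
75 3 3 [ 5.12280552e+02  3.36758777e+02 -1.89838255e-01] 236.63887761288072 [-2.6 -4.5 -9.4 -3.6 -3.8 -1.4  4.3  3.1 -8.7 -1.6  0.5 -0.  10.3 -8.6
  5.4 -3.6]
```

Run:
```python
from fit import *
s=pickle.load(open("w1.pkl","rb"))
def c(U,V): return (190+(U+.5)/3.2-.5,(90+(V+.5)/3-.5) if V<300 else 236+(V-299.5)/3-.5)
O=np.array([c(27,22),c(721,25),c(187,401),c(560,404),c(191,577),c(553,577),(208,341),(411,341),c(182,372),c(172,277),c(563,350),c(574,254)])
def P(p,z):
    W=p[3];a,b=p[4:6];h=44.5 if z else 59.5;k=44.5 if z else 70.5
    return [[-125,-100,12],[-125,100,12],[30,-55,44.5],[30,55,44.5],[85,-55,h],[85,55,h],[85,-W,80],[85,W,80],[a,-55,k],[a-70,-55,k],[b,55,k],[b-70,55,k]]
def f(p):
    A=proj("wrist",w(p,P(p,1)),s);B=proj("wrist",w(p,P(p,0)),s);return np.c_[A[:,0]-O[:,0],B[:,1]-O[:,1]].ravel()
r=least_squares(f,[586,-25,.17,92,10,10],x_scale=[100,100,1,100,100,100],loss='soft_l1')
print(r.x,r.fun.reshape(-1,2).round(1).tolist());g=r.x[:3];np.save("g.npy",g)
for nm,y,q in(("R",-55,r.x[4]),("L",55,r.x[5])): print(nm,"mid,stubend",w(g,[[q-35,y,44],[q-90,y,44]]).round(1).tolist())
print(np.degrees(g[2]))
```

```text
[ 5.86281343e+02 -2.28422659e+01  1.75523924e-01  9.11142211e+01
  1.23063092e+01  5.72870750e+00] [[-1.0, 0.4], [0.8, -0.3], [-0.1, -0.3], [0.2, -1.1], [0.9, 1.4], [0.4, 1.5], [-3.4, -0.4], [-3.4, -0.2], [0.7, 1.1], [0.7, -1.0], [0.2, 1.4], [-0.4, -1.1]]
R mid,stubend [[573.5, -81.0, 44.0], [519.4, -90.6, 44.0]]
L mid,stubend [[547.9, 26.2, 44.0], [493.7, 16.6, 44.0]]
10.056780068439057
```

servo_tool --pt "0 0 0 -27 12.5 0 1" --pt "0 0 0 -27 12.5 0 1" --pt "0 0 0 -26 12 0 1" --pt "0 0 0 0 0 -40 1" --pt "0 0 0 0 0 -40 1" --pt "0 0 0 0 0 -40 1" --pt "0 0 0 0 0 -40 1" --pt "0 0 0 0 0 -35 1" --pt "0 0 0 0 0 -16 1" --pt "0 0 0 0 0 0 1" --pt "0 0 0 0 0 0 1" --grip_force 20

```text
clock: 3.52
eef_pos: [472.3, 12.3, 37.7]
eef_rot: [-3.141, 0.002, -2.965]
wrist_force: [-0.6, -0.1, -0.7]
finger_gap: 0.0
finger_force: 0.0
```

servo_tool --pt "0 0 0 4.9 0.9 0 1" --pt "0 0 0 4.9 0.9 0 1" --pt "0 0 0 4.9 0.9 0 1" --pt "0 0 0 4.9 0.9 0 1" --pt "0 0 0 4.9 0.9 0 1" --pt "0 0 0 4.9 0.9 0 1" --pt "0 0 0 2 0.35 0 1" --pt "0 0 0 2 0.35 0 1" --pt "0 0 0 2 0.35 0 1" --pt "0 0 0 2 0.35 0 1" --pt "0 0 0 0 0 0 1"

```text
clock: 4.9
eef_pos: [509.3, 19.0, 36.5]
eef_rot: [-3.142, 0.001, -2.965]
wrist_force: [0.2, -1.1, 0.2]
finger_gap: 0.3
finger_force: 0.4
```

servo_tool --pt "0 0 0 2 0.35 0 1" --pt "0 0 0 1 0.18 0 1"

```text
clock: 5.15
eef_pos: [512.0, 19.4, 36.4]
eef_rot: [3.142, -0.0, -2.965]
wrist_force: [-3.0, -2.2, 1.5]
finger_gap: 0.5
finger_force: 1.7
```

servo_tool --pt "0 0 0 2 0.35 0 1" --pt "0 0 0 1 0.18 0 1"

```text
clock: 5.4
eef_pos: [515.1, 20.0, 36.4]
eef_rot: [-3.142, -0.0, -2.965]
wrist_force: [-2.5, -1.3, 1.3]
finger_gap: 0.4
finger_force: 1.7
```

servo_tool --pt "0 0 0 2 0.35 0 1" --pt "0 0 0 1 0.18 0 1"

```text
clock: 5.65
eef_pos: [518.1, 20.5, 36.4]
eef_rot: [3.142, -0.0, -2.965]
wrist_force: [-3.6, -1.4, 1.2]
finger_gap: 0.3
finger_force: 1.6
```

servo_tool --pt "0 0 0 2 0.35 0 1" --pt "0 0 0 1 0.18 0 1"

```text
clock: 5.9
eef_pos: [521.1, 21.1, 36.4]
eef_rot: [-3.142, 0.0, -2.965]
wrist_force: [-2.7, -1.8, 1.7]
finger_gap: 0.5
finger_force: 1.6
```

servo_tool --pt "0 0 0 2 0.35 0 1" --pt "0 0 0 1 0.18 0 1"

```text
clock: 6.15
eef_pos: [524.1, 21.6, 36.5]
eef_rot: [-3.142, 0.0, -2.965]
wrist_force: [-2.1, -1.7, 0.8]
finger_gap: 0.3
finger_force: 1.6
```

The sleeve is past the pin's tip with almost no force, so the left one fits. I'll push on to home.

servo_tool --pt "0 0 0 4.9 0.9 0 1" --pt "0 0 0 4.9 0.9 0 1" --pt "0 0 0 4.9 0.9 0 1" --pt "0 0 0 4.9 0.9 0 1" --pt "0 0 0 4.9 0.9 0 1" --pt "0 0 0 4.9 0.9 0 1" --pt "0 0 0 2 0.35 0 1" --pt "0 0 0 2 0.35 0 1" --pt "0 0 0 1 0.18 0 1"

```text
clock: 7.28
eef_pos: [558.4, 27.9, 36.4]
eef_rot: [3.142, -0.0, -2.965]
wrist_force: [-2.4, -1.8, 0.6]
finger_gap: 0.6
finger_force: 1.4
```

servo_tool --pt "0 0 0 1 0.18 0 1" --pt "0 0 0 1 0.18 0 1"

```text
clock: 7.52
eef_pos: [560.4, 28.2, 36.4]
eef_rot: [-3.142, -0.0, -2.965]
wrist_force: [-2.4, -1.4, 0.0]
finger_gap: 0.3
finger_force: 1.3
```

servo_tool --pt "0 0 0 1 0.18 0 1" --pt "0 0 0 1 0.18 0 1"

```text
clock: 7.78
eef_pos: [562.2, 28.5, 36.4]
eef_rot: [3.142, -0.001, -2.965]
wrist_force: [-7.4, -3.4, 1.7]
finger_gap: 0.7
finger_force: 3.6
```

servo_tool --pt "0 0 0 1 0.18 0 1" --pt "0 0 0 0.5 0.09 0 1"

```text
clock: 8.02
eef_pos: [562.3, 28.5, 36.1]
eef_rot: [3.141, -0.004, -2.965]
wrist_force: [-15.4, -4.6, 8.7]
finger_gap: 0.5
finger_force: 8.3
```

Left is against the end block: the force rose at the expected home position. I'll back off and go behind the right sleeve.

servo_tool --pt "0 0 0 -12 -2.1 0 1" --pt "0 0 0 -12 -2.1 20 1" --pt "0 0 0 0 0 44 1" --pt "0 0 0 -10 -40 0 1" --pt "0 0 0 -15 -40 0 1" --pt "0 0 0 -15 -38 0 1" --pt "0 0 0 0 0 -30 1" --pt "0 0 0 0 0 -24 1" --pt "0 0 0 0 0 -10 1" --pt "0 0 0 0 0 0 1"

```text
clock: 9.28
eef_pos: [499.9, -93.2, 36.4]
eef_rot: [3.141, -0.0, -2.965]
wrist_force: [0.4, -0.1, 0.4]
finger_gap: 0.6
finger_force: 0.0
```

servo_tool --pt "0 0 0 4.9 0.9 0 1" --pt "0 0 0 4.9 0.9 0 1" --pt "0 0 0 4.9 0.9 0 1" --pt "0 0 0 4.9 0.9 0 1" --pt "0 0 0 2 0.35 0 1" --pt "0 0 0 2 0.35 0 1" --pt "0 0 0 0 0 0 1"

```text
clock: 10.15
eef_pos: [523.7, -89.0, 36.4]
eef_rot: [-3.142, 0.0, -2.965]
wrist_force: [-0.8, -0.5, 0.3]
finger_gap: 0.6
finger_force: 0.3
```

servo_tool --pt "0 0 0 1 0.18 0 1" --pt "0 0 0 1 0.18 0 1"

```text
clock: 10.4
eef_pos: [525.4, -88.7, 36.4]
eef_rot: [3.142, -0.0, -2.965]
wrist_force: [-3.5, -0.4, 2.1]
finger_gap: 0.9
finger_force: 1.3
```

servo_tool --pt "0 0 0 1 0.18 0 1" --pt "0 0 0 1 0.18 0 1"

```text
clock: 10.65
eef_pos: [526.9, -88.4, 36.3]
eef_rot: [3.141, -0.002, -2.965]
wrist_force: [-10.5, -3.2, 5.7]
finger_gap: 0.5
finger_force: 5.1
```

servo_tool --pt "0 0 0 1 0.18 0 1" --pt "0 0 0 1 0.18 0 1"

```text
clock: 10.9
eef_pos: [527.2, -88.3, 36.1]
eef_rot: [3.141, -0.006, -2.965]
wrist_force: [-23.0, -5.3, 13.9]
finger_gap: 0.5
finger_force: 12.1
```

The right sleeve stopped exactly at the pin's tip (23 N, mouth at x≈+30), so it's the tight one. I'll back off, rise and grasp its body.

servo_tool --pt "0 0 0 -10 -1.8 0 1" --pt "0 0 0 -5 -0.9 30 0.26" --pt "0 0 0 0 0 55 0.26" --pt "0 0 0 24 4 0 0.26" --pt "0 0 0 24 4 0 0.26" --pt "0 0 0 24.5 4 0 0.26" --pt "0 0 0 0 0 0 0.26" --pt "0 0 0 0 0 0 0.26" --pt "0 0 0 0 0 0 0.26" --pt "0 0 0 0 0 0 0.26"

```text
clock: 12.15
eef_pos: [586.7, -78.8, 121.7]
eef_rot: [-3.141, 0.0, -2.965]
wrist_force: [0.3, -0.1, -0.5]
finger_gap: 69.7
finger_force: 0.0
```

servo_tool --pt "0 0 0 0 0 -30 0.26" --pt "0 0 0 0 0 -30 0.26" --pt "0 0 0 0 0 -24 0.26" --pt "0 0 0 0 0 -11 0.26" --pt "0 0 0 0 0 0 0.6" --pt "0 0 0 0 0 0 0.6" --pt "0 0 0 0 0 0 0.6" --pt "0 0 0 0 0 0 0.6" --grip_force 25

```text
clock: 13.15
eef_pos: [587.7, -79.3, 27.7]
eef_rot: [-3.14, 0.002, -2.965]
wrist_force: [-0.1, -6.2, 5.7]
finger_gap: 51.6
finger_force: 25.0
```

servo_tool --pt "0 0 0 -4 -0.7 0 0.6" --pt "0 0 0 -4 -0.7 1 0.6" --pt "0 0 0 0 0 10 0.6" --pt "0 0 0 0 0 20 0.6" --pt "0 0 0 0 0 40 0.6" --pt "0 0 0 0 0 40 0.6" --pt "0 0 0 0 0 30 0.6" --pt "0 0 0 0 0 0 0.6"

```text
clock: 14.15
eef_pos: [579.7, -80.0, 169.6]
eef_rot: [-3.14, 0.003, -2.965]
wrist_force: [0.2, -1.0, -2.8]
finger_gap: 51.8
finger_force: 25.0
```

servo_tool --pt "0 0 0 -4 20 0 0.6" --pt "0 0 0 -8 35 0 0.6" --pt "0 0 0 -8 40 0 0.6" --pt "0 0 0 -8 40 0 0.6" --pt "0 0 0 -8 40 0 0.6" --pt "0 0 0 -8 40 0 0.6" --pt "0 0 0 -8 35 0 0.6" --pt "0 0 0 -5 20 0 0.6" --pt "0 0 0 0 0 0 0.6" --pt "0 0 0 0 0 0 0.6"

```text
clock: 15.4
eef_pos: [522.0, 189.3, 167.0]
eef_rot: [-3.141, -0.001, -2.966]
wrist_force: [0.8, -0.4, -3.0]
finger_gap: 52.2
finger_force: 25.0
```

Run:
```python
from cell import manip
import cv2,pickle
s=manip.read_state();print(s['clock'],s['eef_pos'],s['eef_rot'],s['finger_gap'],s['joints'])
pickle.dump(s,open("w2.pkl","wb"))
im=manip.camera("wrist")[:,:,::-1];cv2.imwrite("pics/w2.png",im)
```

```text
15.4 [521.95529618 189.26474519 167.03871374] [-3.14136703e+00 -6.71067928e-04 -2.96552236e+00] 52.200997105417365 [ 2.81967874e-01  3.45420817e-01  1.55285990e+00 -1.62001604e-04
  1.24400310e+00 -1.46484676e+00]
```

View pics/w2.png

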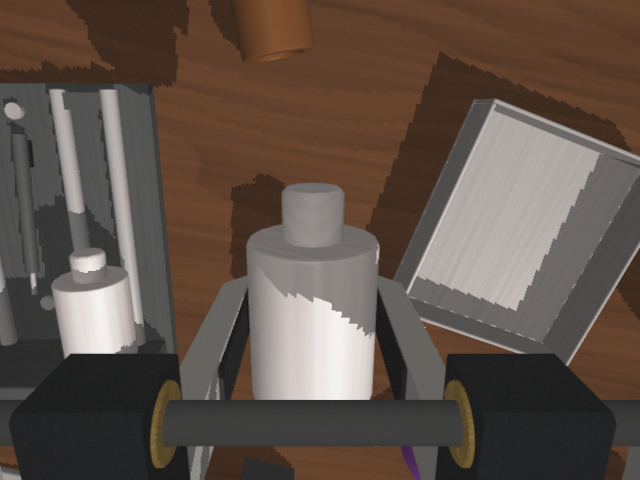

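The sleeve is held, and the fitting sleeve is at home at left. The tray's rim corners are at (480,100), (408,293) and (567,362), so I'll fit its pose from these.

Run:
```python
from fit import *
s=pickle.load(open("w2.pkl","rb"))
for X,Y in((85,75),(75,85)):
  T=[[-X,-Y,40],[X,-Y,40],[X,Y,40]];O=[(479,100),(408,293),(567,362)]
  t=least_squares(lambda p:(proj("wrist",w(p,T),s)-O).ravel(),[512,336,-.2],x_scale=[100,100,1]);print(X,t.x,t.fun.round(1))
```

```text
85 [ 5.03658378e+02  3.51871781e+02 -1.26899685e-01] [  6.3 -10.4 -11.4  16.5   4.3  -1.7]
75 [ 5.08674857e+02  3.56805933e+02 -2.12133520e-01] [  4.9   1.6 -18.3  -2.2  13.5   2.5]
```

Run:
```python
from fit import *
s=pickle.load(open("w2.pkl","rb"))
X,Y=85,75
T=[[-X,-Y,0],[-X,-Y,40],[X,-Y,0],[X,Y,40]];O=[(477,102),(494,101),(407,292),(567,362)]
t=least_squares(lambda p:(proj("wrist",w(p,T),s)-O).ravel(),[512,336,-.2],x_scale=[100,100,1],loss='soft_l1');print(X,t.x,t.fun.round(1))
print(proj("wrist",w(t.x,[[X,-Y,40],[-X,Y,40]]),s))
```

```text
85 [ 5.11586154e+02  3.57112243e+02 -1.69518719e-01] [ -2.1  -0.9   2.3  -0.7 -17.8   1.6   1.3   9.7]
[[397.99208301 314.76961588]
 [686.70917446 175.33144907]]
```

Run:
```python
import cv2
a=cv2.imread("pics/w2.png")[80:380,370:640]
cv2.imwrite("pics/w2c.png",cv2.resize(a,None,fx=2,fy=2,interpolation=cv2.INTER_CUBIC))
```

```text
(no output)
```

View pics/w2c.png

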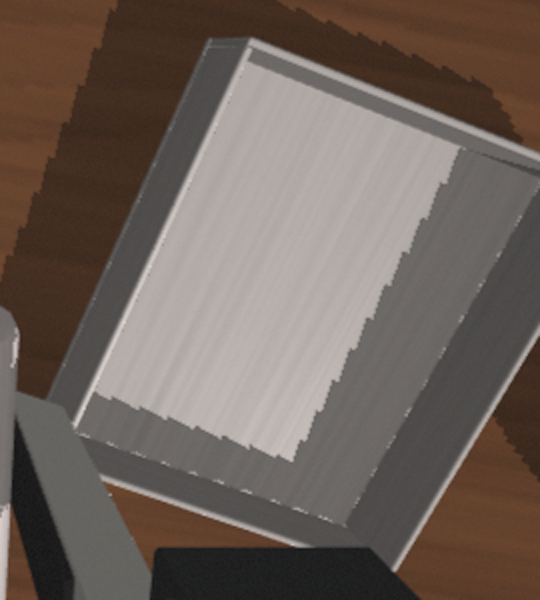

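Run:
```python
from fit import *
s=pickle.load(open("w2.pkl","rb"))
X,Y=85,75
T=[[-X,-Y,0],[-X,-Y,40],[X,-Y,40],[X,Y,40],[X-3,Y-3,3]];O=[(475,100),(494,101),(399,313),(567,365),(542,341)]
t=least_squares(lambda p:(proj("wrist",w(p,T),s)-O).ravel(),[512,336,-.2],x_scale=[100,100,1],loss='soft_l1');print(X,t.x,t.fun.round(1))
```

```text
85 [ 5.10415644e+02  3.55915084e+02 -1.67154161e-01] [-1.5 -0.6  0.7 -2.7 -2.   0.5  0.7  5.2  0.7  1.2]
```

Run:
```python
from fit import *
c=ci("scene");M=R.from_euler('xyz',c['rotation']).as_matrix()
for u,v in((415,88),(480,121),(524,72)):
    d=M@[(u-c['cx'])/c['fx'],(v-c['cy'])/c['fy'],1];print((c['position']-d*c['position'][2]/d[2])[:2])
```

```text
[396.93967621 548.35320876]
[594.93936272 557.94064626]
[587.09431124 796.00778843]
```

servo_tool --pt "0 0 -3 0 20 0 0.6" --pt "0 0 -4 -1 30 0 0.6" --pt "0 0 -4 -2 30 0 0.6" --pt "0 0 -4 -2 30 0 0.6" --pt "0 0 -3 -1 30 0 0.6" --pt "0 0 -1.6 -0.5 25.7 0 0.6" --pt "0 0 0 0 0 0 0.6" --pt "0 0 0 0 0 0 0.6"

```text
clock: 16.45
eef_pos: [515.8, 354.4, 167.2]
eef_rot: [-3.141, -0.0, 2.975]
wrist_force: [0.7, -0.7, -3.6]
finger_gap: 51.9
finger_force: 25.0
```

Blue box is 100 mm clear. I'll lower the sleeve.

servo_tool --pt "0 0 0 0 0 -30 0.6" --pt "0 0 0 0 0 -40 0.6" --pt "0 0 0 0 0 -40 0.6" --pt "0 0 0 0 0 -25 0.6" --pt "0 0 0 0 0 -10 0.6" --pt "0 0 0 0 0 -5 0.6" --pt "0 0 0 0 0 -2 0.6" --pt "0 0 0 0 0 0 0.6"

```text
clock: 17.45
eef_pos: [515.8, 355.7, 16.2]
eef_rot: [3.141, 0.001, 2.976]
wrist_force: [0.2, -0.1, -2.4]
finger_gap: 51.9
finger_force: 25.0
```

servo_tool --pt "0 0 0 0 0 -2 0.6" --pt "0 0 0 0 0 -1.5 0.6" --pt "0 0 0 0 0 0 0.6"

```text
clock: 17.82
eef_pos: [515.6, 355.7, 12.3]
eef_rot: [3.141, 0.0, 2.976]
wrist_force: [-1.4, -1.0, 1.9]
finger_gap: 51.8
finger_force: 25.0
```

Contact. Release gently and withdraw.

servo_tool --pt "0 0 0 0 0 0 0.42" --pt "0 0 0 0 0 0 0.36" --pt "0 0 0 0 0 0 0.3" --pt "0 0 0 0 0 0 0.26" --pt "0 0 0 0 0 0 0.26" --pt "0 0 0 0 0 10 0.26" --pt "0 0 0 0 0 30 0.26" --pt "0 0 0 0 0 40 0.26" --pt "0 0 0 0 0 50 0.26" --pt "0 0 0 0 0 50 0.26" --pt "0 0 0 -40 10 0 0.26" --pt "0 0 0 -40 10 0 0.26" --pt "0 0 0 0 0 0 0.26" --pt "0 0 0 0 0 0 0.26"

```text
clock: 19.58
eef_pos: [435.9, 375.6, 192.6]
eef_rot: [3.141, 0.001, 2.976]
wrist_force: [-0.1, -0.6, 0.9]
finger_gap: 69.4
finger_force: 0.0
```

Run:
```python
from cell import manip
import cv2,numpy as np
a=manip.camera("scene")[:,:,::-1][90:340,245:470];b=manip.camera("side")[:,:,::-1][130:320,150:415]
a=cv2.resize(a,(360,400),interpolation=cv2.INTER_CUBIC);b=cv2.resize(b,(440,316),interpolation=cv2.INTER_CUBIC)
o=np.zeros((400,800,3),np.uint8);o[:,:360]=a;o[:316,360:]=b;cv2.imwrite("pics/end.png",o)
```

```text
(no output)
```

View pics/end.png

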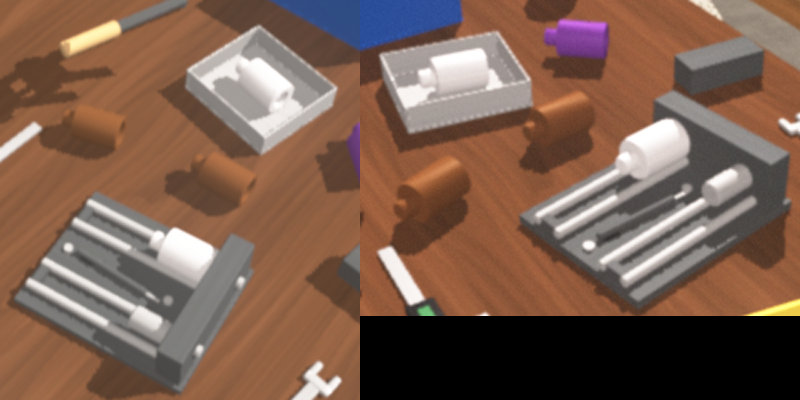

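The fitting sleeve is home against the block (crop (185,253)), the tight one lies in the tray (265,82), and the scriber is undisturbed.

```bash
python3 -c "
from cell import manip
print(manip.sign_off())"
```

```text
the job is handed in; nothing more can be done
None
```

The job is done and handed in at about 20 s: the left sleeve fits and is fully home against the end block, the right one stopped at its pin's tip and is now in the scrap tray, and the scriber was left where it lay.

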